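Turn the counter carousel to its stop and hang the red tin pot on the empty branch

ROBOT

A 6-joint arm with a two-finger parallel gripper is mounted at the origin on the work surface. World frame = base frame: x ahead of the robot, y to its left, z up, the work surface at z = 0. Lengths are in m, angles in rad, forces in N, time in s.
With the tool pointing down it reaches from about 0.4 to 0.925 m from the base axis. Payload 3.4 kg.
Tool frame: the origin (TCP) lies midway between the tips of the shut fingers; the grasp point (between the pads) lies 19 mm behind it (robot.grip_point_offset is the distance from the TCP to the grasp point, in m); z points along the fingers, y is the direction in which the jaws open and shut (so a half turn about z gives the same grasp; the last joint's range is limited). The gripper opens to 85 mm and grips with 20 to 120 N. Pads are 22 mm wide; open, the fingers measure 114 mm over their backs; the gripper's body (76 mm by 85 mm) begins 54 mm behind the grasp point. The pads swing forward as they close: fully open they stand 13 mm farther back than shut.
Start: joints at [1.157, 0.307, 1.506, -0, 1.328, -0.073], TCP at [0.192, 0.542, 0.231] pointing down, gripper open.
Joint ranges: [-3.12, 3.12], [-1.05, 2.28], [0.14, 2.33], [-1.42, 4.57], [0.1, 2.73], [-2.68, 2.68]. Speed limits (rad/s): [2.57, 2.57, 3.14, 3.14, 3.14, 3.14].

INTERFACE

Orientations are given as [roll, pitch, yaw] about the fixed x, y, z axes, in that order (R = Rz(yaw) Ry(pitch) Rx(roll)).
In Python, from station import robot gives the robot as it stands. Calls block until the motion is done:
- robot.movep(position, orientation): joint-space move of the TCP to a pose.
- robot.movel(position, attitude=None, speed=0.15): straight line of the TCP; attitude=None keeps the orientation; speed is the mean speed in m/s.
- robot.move_joints(angles): joint-space move.
- robot.ungrasp() and robot.gripper_close(f_grip=None): open the fingers fully, or close them until they stop; f_grip is the grip in N (None keeps the last).
- robot.wait(seconds).
- robot.inverse_kinematics(position, orientation): joint angles nearest the present ones, or None.
- robot.sense(): the state.
- robot.capture(name): name is "scene" or "side" or "wrist"; returns a dict with "image" (480x640x3 uint8, blue, green, red), "intrinsics" (3x3 intrinsics, pixels), "origin" and "rotation" of the camera in the world. Camera axes: x right, y down, z forward; pixel columns grow to the right and rows downward; lengths in m; the calibration is good to about 2 mm. The wrist camera is an equidistant fisheye: a pixel r from the principal point sees the ray r / f radians off the axis. A picture is of the moment at which its call begins. There is no depth.
A pose or a line that the arm cannot do raises robot.MotionError and nothing moves.
- robot.finish_job(): hands the job in, once; it reports no verdict.
The state is a dict: "time_s": time; "joints": joint angles; "dq": joint speeds; "effort": joint torques, N m; "position": TCP position; "ee_rot": TCP orientation; "wrist_force": force on the tool from outside, world axes, zero at the start; "wrist_torque": the same for the moment, N m; "grip_width": opening from 0.0 (shut) to 1.0 (fully open).
Only numpy, scipy, OpenCV 4.12 (cv2) and the standard library are available. Lean on these libraries where they do the work, as an engineer would, in place of code of your own. Each camera call takes 0.05 s, during which the arm holds its last target. There are 200 camera calls.

TASK

Turn the blue display tree so that its empty branch comes round to the front, and press it gently but firmly against its springy stop for a moment before letting it go. Then hang the red pot by its wire handle on that branch, well behind the upturned tip, and leave it hanging there with the branch still facing front. Do not force the stop, bang the rack or disturb the other goods.

Things in the scene. Friction and masses are not known exactly. Their poses are not given: they have to be found in the camera images.
- stand: Fixed foot of the carousel: white disc 150 mm across, 12 mm thick. Origin: on the spindle axis, at the table; its -x axis is the carousel's front. A stop on the foot holds the empty branch somewhere within 0.25 rad either side of the front; it was set by hand and where exactly is not measured: feel for it.
- trunk_top (a point): Top centre of the blue tree's trunk, 195 mm high, on the spindle axis. Trunk 26 mm across; four level branches 8 mm thick at right angles, axis at 190 mm height, reaching 122 mm out, tips upturned to 204 mm. Three carry fixed pots (green, yellow, white) hung 75 mm out, 60 mm across, from 88 to 230 mm height; one is empty. Turns with light drag (0.12 N m) and stays where left.
- branch (a point): On the top line of the empty branch, 75 mm from the spindle axis, 194 mm high; hang the pot here. x points along the branch to the spindle, z up. It starts 0.7 to 1.4 rad anticlockwise (from above) of the stop, on the stand's -y side of the front; push it clockwise to the stop.
- branch_tip (a point): Point on the top line of the empty branch, 118 mm from the spindle axis, where the tip begins to turn up; 194 mm height. Same axes as branch.
- buffer (a joint): How far the tree presses the springy rubber stop back, rad: 0 untouched, grows as the branch is pushed clockwise past first touch. Spring 40 N m/rad: pushing 100 mm from the axis takes 4 N per 0.01 rad. Firmly pressed: above 0.012 (5 N there); forced: above 0.045 (18 N). It springs back when let go, the tree with it. It does not tell where the stop is.
- pot: Red tin pot to hang, upright on the table: open, rim 60 mm across, 60 mm high, about 0.1 to 0.2 kg, stiff wire handle (6 mm wire) in its y-z plane, wooden tab on top. Origin: centre of the underside. The handle's window, which the branch passes along the pot's x, is 26 mm wide, free from 75 to 106 mm height. Tab: 10 mm along x, 24 mm along y, 110 to 142 mm height.
- pot_eye (a point): Middle of the underside of the handle's crossbar, 106 mm above the pot's underside: this rests on the top of the branch when the pot hangs. Axes as the pot.
- pot_tab (a point): Middle of the wooden tab, 126 mm above the pot's underside; the place to grip it, best across its 10 mm thickness (the pot's x).
- sauce: Bystander: brown sauce bottle with yellow cap, 56 mm across, 150 mm high. Origin: centre of its underside.
- tin: Bystander: food tin, 66 mm across, 80 mm high. Origin: centre of its underside.
- marker: Bystander: blue marker pen with green cap, 130 mm long along its x, 16 mm thick, lying on the table. Origin: under its middle.
Mind the look-alikes: they are no part of the job. Several things have the shape of the pot; the one meant has the colours described above.

How it is judged:
On the way:
1. the tree is pressed against its springy stop (pressed back by more than 0.012 rad) by the fingers for 0.3 s (value of joint buffer above 0.012 rad and contact force between the fingers and stand above 2 N), for 0.3 s.
At the end, for the whole second after the job is handed in: The pot hangs by the crossbar of its handle on the empty branch, released and still: the crossbar's middle 35 to 110 mm from the spindle axis, within 16 mm sideways of the branch and resting on its top (-6 to +8 mm), the pot upright within 0.3 rad, the branch within 0.45 rad of the carousel's front (x of pot_eye in the frame of branch between -0.035 and 0.04 m and y of pot_eye in the frame of branch between -0.016 and 0.016 m and z of pot_eye in the frame of branch between -0.006 and 0.008 m and angle between pot's own z axis and vertical below 0.3 rad and linear speed of pot below 0.05 m/s and contact force between pot and stand above 0.3 N and angle between the x axis of branch and the x axis of stand, either way round below 0.45 rad and x of branch in the frame of stand below -0.03 m); the robot touches nothing.
It fails at once if the springy stop is forced: pressed back by more than 0.045 rad (value of joint buffer above 0.045 rad).
It fails at once if the robot presses on the carousel with more than 22 N (contact force between any of the arm, the fingers and stand above 22 N).
It fails at once if the pot is pressed or banged on the carousel with more than 20 N (contact force between pot and stand above 20 N).
It fails at once if the pot is tipped by more than 0.6 rad (angle between pot's own z axis and vertical above 0.6 rad).
It fails at once if the sauce bottle, the tin or the marker is disturbed (moved by more than 25 mm) (distance of any of sauce, tin, marker from where it was at the start of the episode above 0.025 m).
It also fails if it takes over 70 s, if anything falls off the work surface, if the arm or the gripper's body presses on something with over 40 N, if the wrist force passes 120 N, or if a joint passes its speed limit or range.

## Working session

There is one attempt and no reset: what is moved stays moved. The work goes in short steps, each a Python script; the robot and the scene stay as the last script left them, time stands still between calls to the robot, and variables do not carry over. Pictures are saved under pics/ and viewed, about 8 in all and at most 12, crops included, and the job is handed in when it is done.

```bash
ls; mkdir -p pics
python3 - <<'E'
from station import robot
import cv2,numpy as np,pickle
d={n:robot.capture(n) for n in("scene","side")}
pickle.dump(d,open('d0.pkl','wb'))
for n in d: cv2.imwrite(f'pics/{n}0.png',d[n]['image']); print(n,d[n]['intrinsics'],d[n]['origin'],d[n]['rotation'])
s=robot.sense();print(s)
E
```

```text
pics
scene [[589.47814978   0.         313.45373228]
 [  0.         589.47814978 238.98969234]
 [  0.           0.           1.        ]] [ 0.97284217 -0.8433177   1.27989713] [-2.47311475  0.01113084  0.5421417 ]
side [[436.19123781   0.         318.06467638]
 [  0.         436.19123781 245.04042443]
 [  0.           0.           1.        ]] [-0.04545207 -0.43182931  0.69736022] [-2.28030078  0.00371339 -0.96959655]
{'time_s': 0.1, 'joints': array([ 1.15749788e+00,  3.07481303e-01,  1.50754886e+00, -2.51550184e-06,
        1.32839911e+00, -7.35124295e-02]), 'dq': array([-8.56013897e-05, -1.74715895e-03, -3.15199842e-03, -1.64427845e-03,
       -6.19393501e-04, -1.22369633e-04]), 'effort': array([ 7.46538844e-04, -4.58534539e+01, -2.52607960e+01, -2.48459610e-04,
        5.72778139e-03,  2.20750445e-05]), 'position': array([0.19141614, 0.5415357 , 0.23048052]), 'ee_rot': array([-3.13976082e+00, -1.32458396e-04,  2.80180712e+00]), 'wrist_force': array([ 1.0721722 , -0.73338973, -0.43486205]), 'wrist_torque': array([ 0.01388614,  0.04093425, -0.00319379]), 'grip_width': 0.998477270543725}
```

View pics/scene0.png

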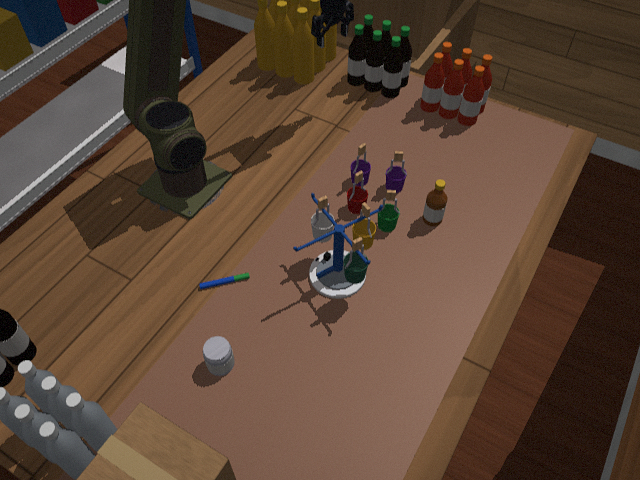

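View pics/side0.png

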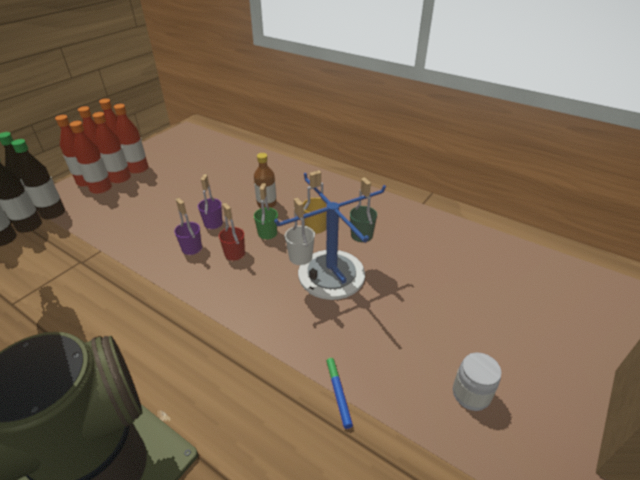

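Pot-shaped candidates in scene: red (357,198), purple (360,172) and (396,180), green (388,217). Those on the tree are white (321,220), yellow (364,232) and dark green (355,263). Only the one at (357,198) is red, so I'll confirm it in an enlarged crop.

Run:
```python
import cv2,numpy as np,pickle
d=pickle.load(open('d0.pkl','rb'))
a=d['scene']['image'][140:310,285:425]; b=d['side']['image'][150:310,160:400]
a=cv2.resize(a,None,fx=3.5,fy=3.5,interpolation=cv2.INTER_CUBIC);a=cv2.resize(a,(396,481))
b=cv2.resize(b,None,fx=3,fy=3,interpolation=cv2.INTER_CUBIC)
cv2.imwrite('pics/crA.png',cv2.convertScaleAbs(cv2.resize(d['scene']['image'][140:310,285:425],None,fx=3.5,fy=3.5,interpolation=cv2.INTER_CUBIC),alpha=1.6));cv2.imwrite('pics/crB.png',cv2.convertScaleAbs(b,alpha=1.3))
```

```text
(no output)
```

View pics/crA.png

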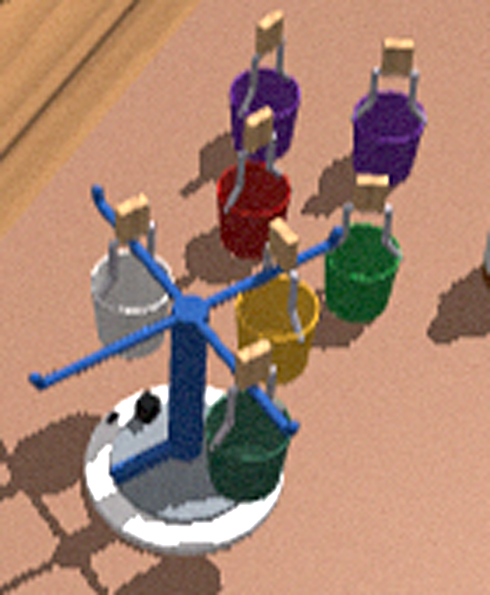

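View pics/crB.png

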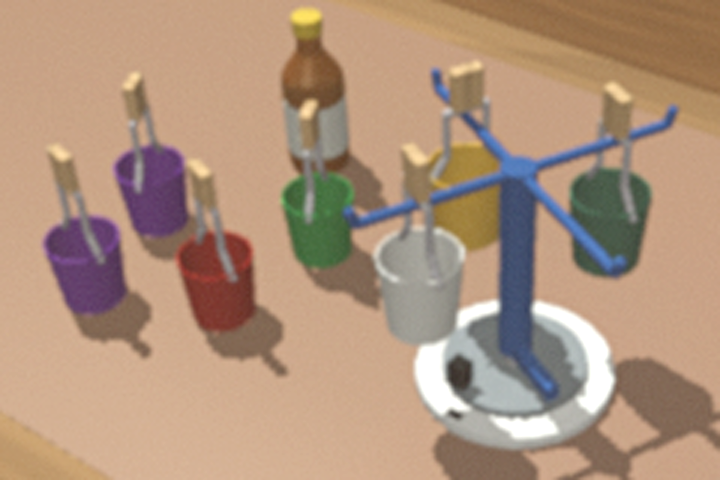

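The crops show the red pot at scene (358,200) and side (231,243), the only red one. The empty branch tip is at scene (296,249) and side (366,238). A lower blue arm sits under it, and the black rubber stop is on the foot at scene (327,256) and side (313,273). Next I'll triangulate these.

```bash
cat > h.py <<'E'
import cv2,numpy as np,pickle
from scipy.spatial.transform import Rotation as Ro
def rot(c):
    r=np.asarray(c['rotation']); return Ro.from_euler('xyz',r).as_matrix() if r.size==3 else r
def ray(c,p,fish=False):
    K=np.asarray(c['intrinsics']); x=(p[0]-K[0,2])/K[0,0]; y=(p[1]-K[1,2])/K[1,1]
    if fish:
        t=np.hypot(x,y); s=np.sin(t)/t if t>1e-9 else 1; v=np.array([x*s,y*s,np.cos(t)])
    else: v=np.array([x,y,1.])
    return np.asarray(c['origin']),rot(c)@(v/np.linalg.norm(v))
def plane(c,p,z,fish=False):
    o,v=ray(c,p,fish); return o+v*(z-o[2])/v[2]
def tri(rs):
    A=[np.eye(3)-np.outer(v,v) for o,v in rs]; X=np.linalg.solve(sum(A),sum(a@o for a,(o,v) in zip(A,rs)))
    return X,max(np.linalg.norm(a@(X-o)) for a,(o,v) in zip(A,rs))
E
python3 - <<'E'
from h import *
np.set_printoptions(precision=4,suppress=True)
d=pickle.load(open('d0.pkl','rb'));S,D=d['scene'],d['side']
A=lambda u,v:(285+u/3.5,140+v/3.5)
B=lambda u,v:(160+u/3,150+v/3)
P=dict(trunk=((190,306),(518,166)),empty=((38,382),(618,265)),white=((98,192),(352,218)),yellow=((335,238),(437,77)),green=((292,428),(672,115)),tab=((258,130),(203,185)),stop=((148,405),(460,372)),mark=((112,417),(456,413)),armtip=((115,475),(548,388)),disc=((186,468),(515,372)),
 purple1=((270,35),(63,168)),purple2=((397,57),(134,98)),greenp=((373,193),(309,125)))
X={}
for k,(a,b) in P.items():
    X[k],e=tri([ray(S,A(*a)),ray(D,B(*b))]); print(k,X[k],'err %.4f'%e)
t=X['trunk']
for k in('empty','white','yellow','green','armtip','stop','mark'):
    v=X[k]-t; print(k,np.hypot(*v[:2]),np.arctan2(v[1],v[0]))
for n,c,lo in(('S',S,0),('D',D,0)):
    h=cv2.cvtColor(c['image'],cv2.COLOR_BGR2HSV)
    m=(((h[...,0]<6)|(h[...,0]>174))&(h[...,1]>150)).astype(np.uint8)
    k,_,st,ce=cv2.connectedComponentsWithStats(m)
    print(n,[(st[i],ce[i]) for i in range(1,k) if st[i][4]>60])
for n,p,q in(('sauce',(436,222),(264,205)),('tin',(219,370),(474,403)),('markerA',(200,287),(349,427)),('markerB',(249,276),(331,361))):
    print(n,plane(S,p,0.0),plane(D,q,0.0))
E
```

```text
trunk [ 0.5545 -0.053   0.1928] err 0.0003
empty [ 0.5002 -0.1605  0.1941] err 0.0007
white [0.4473 0.0026 0.1946] err 0.0013
yellow [0.6115 0.0528 0.1942] err 0.0011
green [ 0.6627 -0.1101  0.195 ] err 0.0002
tab [0.4859 0.1789 0.1232] err 0.0002
stop [ 0.5112 -0.0337  0.0271] err 0.0009
mark [ 0.4875 -0.0469  0.0117] err 0.0004
armtip [ 0.5251 -0.1029  0.035 ] err 0.0021
disc [ 0.556  -0.0532  0.0012] err 0.0006
purple1 [0.4426 0.2804 0.1224] err 0.0010
purple2 [0.5427 0.3085 0.1221] err 0.0002
greenp [0.5921 0.1657 0.1223] err 0.0001
empty 0.12042637474329274 -2.037769475611875
white 0.12071345812722215 2.6626676586458573
yellow 0.12016496688555552 1.0759325580329906
green 0.12240296906876352 -0.4851955139371098
armtip 0.05786672205985324 -2.1033004728253895
stop 0.047384695786011476 2.7226388649595896
mark 0.0672249576329846 3.0513155678935022
S [(array([ 57,   0,  41,  25, 668], dtype=int32), array([76.3623,  9.3308])), (array([ 425,   52,   67,   50, 1345], dtype=int32), array([457.9546,  78.8454])), (array([420,  99,  20,  13, 113], dtype=int32), array([428.4071, 106.0531])), 
[... 154 characters left out ...]
, (array([347, 186,  21,  28, 375], dtype=int32), array([356.3093, 199.1707]))]
D [(array([105, 110,  30,  34, 309], dtype=int32), array([118.9191, 127.0615])), (array([ 61, 119,  59,  44, 925], dtype=int32), array([ 87.0216, 141.987 ])), (array([104, 171,  24,  16, 102], dtype=int32), array([114.7059, 177.4412])), (array([ 74, 176,  22,  12,  63], dtype=int32), array([ 82.8413, 181.4921])), (array([219, 228,  25,  32, 449], dtype=int32), array([231.6526, 243.7038]))]
sauce [0.7054 0.2435 0.    ] [0.6786 0.2483 0.    ]
tin [ 0.4503 -0.4352  0.    ] [ 0.4292 -0.429  -0.    ]
markerA [ 0.2667 -0.2717  0.    ] [ 0.2712 -0.2734  0.    ]
markerB [ 0.3567 -0.1779  0.    ] [ 0.3614 -0.179   0.    ]
```

Run:
```python
from h import *
from station import robot
np.set_printoptions(precision=4,suppress=True)
o=[np.pi,0,1.92]
robot.movep([0.43,0.16,0.30],o); w1=robot.capture('wrist')
robot.movel([0.48,0.10,0.30],o,speed=.2); w2=robot.capture('wrist')
pickle.dump((w1,w2),open('w.pkl','wb'))
print(w1['origin'],rot(w1),w1['intrinsics'],robot.sense()['time_s'],robot.sense()['position'])
for w in(w1,w2): 
    K=w['intrinsics']; r=rot(w)
    v=r.T@(np.array([.486,.179,.123])-w['origin']); t=np.arctan2(np.hypot(v[0],v[1]),v[2]); print(K[0,0]*t*v[:2]/np.hypot(v[0],v[1])+K[:2,2])
cv2.imwrite('pics/w12.png',cv2.convertScaleAbs(np.hstack([cv2.resize(w['image'],(400,300)) for w in(w1,w2)]),alpha=1.4))
```

```text
[0.404  0.2298 0.4426] [[ 0.9394  0.3279  0.1   ]
 [ 0.3428 -0.8982 -0.2751]
 [-0.0004  0.2927 -0.9562]] [[371.6483   0.     319.9696]
 [  0.     371.6483 244.9044]
 [  0.       0.       1.    ]] 2.4083 [0.4791 0.1009 0.2997]
[386.8634 221.3632]
[359.7703 137.8742]
```

View pics/w12.png

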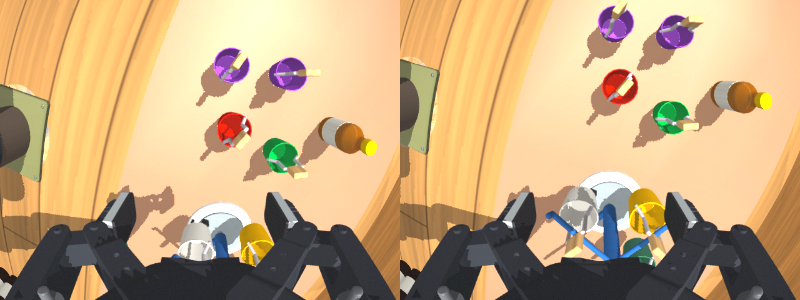

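Both wrist views show the red pot, at about (235,130) and (620,86) in the composite, matching the prediction. I'll enlarge both to get the tab's edges.

Run:
```python
from h import *
w1,w2=pickle.load(open('w.pkl','rb'))
c=[cv2.resize(i,None,fx=5,fy=5,interpolation=cv2.INTER_CUBIC) for i in(w1['image'][165:255,340:420],w2['image'][95:185,315:395])]
cv2.imwrite('pics/w12c.png',np.hstack(c))
```

```text
(no output)
```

View pics/w12c.png

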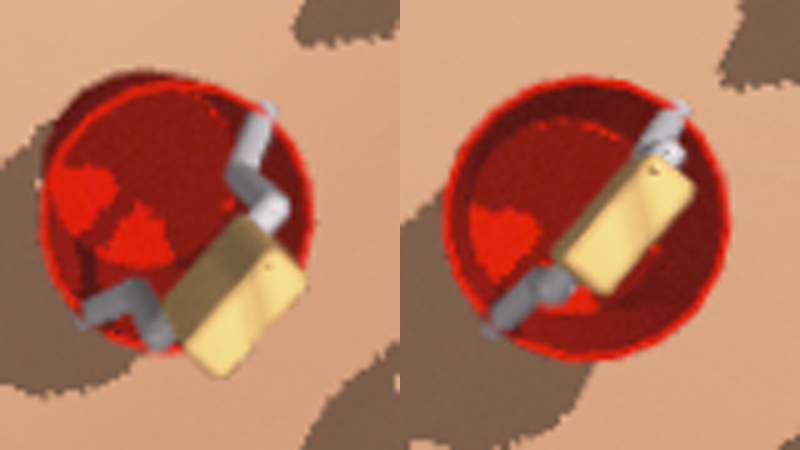

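The crops show the bright top face of the tab and the two handle feet on the rim, clear in both views. Next: triangulate corners and feet, then push.

Run:
```python
from h import *
np.set_printoptions(precision=4,suppress=True)
w1,w2=pickle.load(open('w.pkl','rb'))
a=[(265,232),(305,278),(222,378),(185,340),(268,105),(82,322)]
b=[(652,153),(696,188),(610,296),(562,258),(682,108),(490,330)]
X=[]
for p,q in zip(a,b):
    x,e=tri([ray(w1,(340+p[0]/5,165+p[1]/5),True),ray(w2,(315+(q[0]-400)/5,95+q[1]/5),True)]);X.append(x);print(x,'%.4f'%e)
X=np.array(X)
c=X[:4].mean(0);print('tab top',c)
for i,j in((0,3),(1,2),(4,5)): v=X[i]-X[j];print(np.linalg.norm(v),np.arctan2(v[1],v[0]))
print('feet mid',X[4:].mean(0))
# foot details in wrist view 2: stop etc
for i,(w) in enumerate((w1,w2)):
    z=.012;K=w['intrinsics'];v=rot(w).T@(np.array([.4875,-.0469,z])-w['origin']);t=np.arctan2(np.hypot(*v[:2]),v[2]);print(K[0,0]*t*v[:2]/np.hypot(*v[:2])+K[:2,2])
```

```text
[0.4861 0.1902 0.1294] 0.0000
[0.4936 0.1867 0.1386] 0.0004
[0.4869 0.165  0.138 ] 0.0002
[0.478  0.1685 0.1371] 0.0004
[0.4965 0.2065 0.0516] 0.0002
[0.4752 0.1486 0.0565] 0.0000
tab top [0.4861 0.1776 0.1358]
0.02442462027017194 1.2131962208669862
0.022636461291117092 1.2721606029122803
0.06186397992557023 1.2187567013546277
feet mid [0.4859 0.1775 0.0541]
[308.1363 353.8919]
[287.6844 306.9044]
```

Pot tab centre is (0.486, 0.178), with the handle plane at 1.23 rad. The tree axis is (0.555, -0.0535) and the empty branch is at -2.055 rad. Now the push.

```bash
cat > push.py <<'E'
from h import *
from station import robot
C=np.array([.555,-.0535]);R=.095;Z=.180
def P(f,z=Z): return [C[0]+R*np.cos(f),C[1]+R*np.sin(f),z],[np.pi,0,f+np.pi/2+np.pi]
def F(n=3):
    s=[]
    for _ in range(n): robot.wait(.01); s.append(robot.sense()['wrist_force'])
    return np.mean(s,0)
def Ft(f,F0,n=3):  # force resisting clockwise motion
    return -(F(n)-F0)[:2]@np.array([np.sin(f),-np.cos(f)])
E
python3 - <<'E'
from push import *
np.set_printoptions(precision=3,suppress=True)
robot.gripper_close(20)
f=-1.755
robot.movep(*P(f,.30)); robot.movel(*P(f),speed=.12); robot.wait(.2)
F0=F(8); print('bias',F0,robot.sense()['time_s'])
end=-2.90+.158
while f>end:
    f=max(f-.08,end); robot.movel(*P(f),speed=.06); q=Ft(f,F0)
    print('%.3f %.2f'%(f,q),end='; ')
    if q>6: break
print(robot.sense()['time_s'],robot.sense()['position'],P(f)[0])
np.save('st.npy',np.r_[F0,f]); 
im=robot.capture('scene'); pickle.dump(im,open('s1.pkl','wb'))
E
```

```text
bias [-0.267 -0.189  0.101] 5.9333
-1.835 0.21; -1.915 0.50; -1.995 0.38; -2.075 0.18; -2.155 0.01; -2.235 -0.49; -2.315 -0.32; -2.395 0.20; -2.475 0.06; -2.555 -0.07; -2.635 0.24; -2.715 0.38; -2.742 0.37; 9.8083 [ 0.468 -0.091  0.18 ] [np.float64(0.4674841431541323), np.float64(-0.09045909631651702), 0.18]
```

```bash
cat >> h.py <<'E'
def branches(c,C=(.555,-.0535)):
    h=cv2.cvtColor(c['image'],cv2.COLOR_BGR2HSV)
    v,u=np.nonzero((h[...,0]>100)&(h[...,0]<122)&(h[...,1]>120)&(h[...,2]>60))
    X=np.array([plane(c,(a,b),.19)[:2]-C for a,b in zip(u,v)]);r=np.hypot(*X.T);an=np.arctan2(X[:,1],X[:,0])
    k=(r>.06)&(r<.125); hi,e=np.histogram(an[k],bins=np.arange(-3.2,3.21,.1)); return [(round((e[i]+e[i+1])/2,2),int(hi[i])) for i in np.nonzero(hi>3)[0]]
E
python3 -c "
from h import *
print(branches(pickle.load(open('d0.pkl','rb'))['scene'])); print(branches(pickle.load(open('s1.pkl','rb'))))"
```

```text
[(np.float64(-2.15), 5), (np.float64(-2.05), 56), (np.float64(-1.25), 22), (np.float64(-1.15), 4), (np.float64(-0.55), 16), (np.float64(-0.45), 33), (np.float64(1.05), 21), (np.float64(1.15), 16), (np.float64(2.65), 26)]
[(np.float64(-2.95), 11), (np.float64(-2.85), 13), (np.float64(-1.55), 6), (np.float64(-1.35), 49), (np.float64(-0.95), 6), (np.float64(0.15), 6), (np.float64(0.25), 48), (np.float64(1.75), 4), (np.float64(1.85), 17)]
```

The tree has followed: the empty branch is near -2.89 and the others agree. Now I'll feel for the stop in fine steps.

Run:
```python
from push import *
st=np.load('st.npy');F0,f=st[:3],st[3]
t0=robot.sense()['time_s'];ok=False
while f>-3.55+.158:
    q=Ft(f,F0,2)
    if q>10.5: ok=True;break
    f-=.008 if q<2.2 else .0035
    robot.movel(*P(f),speed=.03)
    if q>1.5:print('%.4f %.2f'%(f,q),end='; ')
print('\nstop f',f,'F',Ft(f,F0,2),robot.sense()['time_s']-t0)
if ok:
    for _ in range(8): robot.wait(.1);print('%.2f'%Ft(f,F0,2),end=' ')
    g=f
    for _ in range(10): g+=.004;robot.movel(*P(g),speed=.02)
    g+=.2;robot.movel(*P(g),speed=.06)
    print('off',Ft(g,F0),robot.sense()['time_s'])
    robot.movel(P(g,.30)[0],speed=.15)
    s=robot.capture('scene');d=robot.capture('side');pickle.dump((s,d),open('s2.pkl','wb'));print(branches(s))
    cv2.imwrite('pics/s2.png',cv2.convertScaleAbs(np.hstack([cv2.resize(i,(400,400)) for i in(s['image'][180:310,270:400],d['image'][140:310,250:420])]),alpha=1.4))
print(robot.sense()['time_s'])
```

```text
-2.7740 1.83; -2.7820 1.52; -2.7980 1.80; -2.8620 1.66; -2.9740 1.55; -2.9820 1.54; -3.0700 1.62; -3.0735 2.73; -3.0770 3.38; -3.0805 4.49; -3.0840 5.33; -3.0875 5.19; -3.0910 5.11; -3.0945 6.02; -3.0980 6.31; -3.1015 6.67; -3.1050 6.89; -3.1085 7.70; -3.1120 8.03; -3.1155 8.87; -3.1190 9.00; -3.1225 9.12; -3.1260 9.47; -3.1295 9.93; 
stop f -3.1294999999999975 F 10.151377660484528 15.5
10.35 10.35 10.45 10.58 10.36 9.86 9.74 10.96 off -0.40607416761656884 29.2833
[(np.float64(-1.65), 47), (np.float64(-1.15), 10), (np.float64(-1.05), 5), (np.float64(-0.95), 8), (np.float64(-0.15), 21), (np.float64(-0.05), 31), (np.float64(1.45), 18), (np.float64(1.55), 15), (np.float64(3.05), 49), (np.float64(3.15), 8)]
30.3333
```

View pics/s2.png

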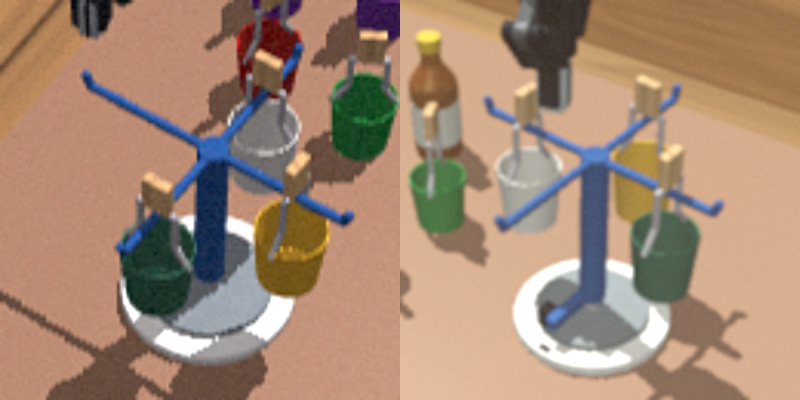

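The stop was felt at about 10.4 N and held for 0.8 s (about 0.022 rad), then released. The composite shows the empty branch now pointing front, tip at scene crop (87,78) and side crop (503,224), with the other pots in place. Next: triangulate the branch, pick up the pot and bring it to the pre-insertion pose.

Run:
```python
from push import *
np.set_printoptions(precision=4,suppress=True)
S,D=pickle.load(open('s2.pkl','rb'));a=400/130;b=400/170
T=[]
for p,q in(((87,78),(503,224)),((298,50),(489,103)),((347,218),(676,92)),((125,248),(714,208)),((214,147),(595,156))):
    x,e=tri([ray(S,(270+p[0]/a,180+p[1]/a)),ray(D,(250+(q[0]-400)/b,140+q[1]/b))]);T.append(x);print(x,'%.4f'%e)
T=np.array(T);c=T[:4].mean(0)[:2];v=T[:4,:2]-c
an=np.unwrap([0]+[0])  
th=[np.arctan2(*v[i][::-1])+k*np.pi/2 for i,k in((0,0),(1,1),(2,2),(3,3))]
th=[t%(2*np.pi) for t in th];phi=np.mean(th);print('c',c,'phi',th,phi)
C=(c+np.array([.555,-.0535]))/2
np.save('br.npy',np.r_[C,phi])
E_=lambda r,z:[C[0]+r*np.cos(phi),C[1]+r*np.sin(phi),z]
for r in(.15,.14,.075): print(r,robot.inverse_kinematics(E_(r,.2195),[np.pi,0,phi-np.pi/2]))
print(robot.inverse_kinematics([.486,.1778,.115],[np.pi,0,1.23]))
```

```text
[ 0.4344 -0.0459  0.1951] 0.0012
[0.5649 0.0672 0.1947] 0.0007
[ 0.6756 -0.0633  0.194 ] 0.0001
[ 0.5461 -0.171   0.1922] 0.0001
[ 0.5548 -0.0528  0.1906] 0.0009
c [ 0.5553 -0.0532] phi [np.float64(3.0809134135633207), np.float64(3.0618652416610823), np.float64(3.058394842621815), np.float64(3.064380878800234)] 3.0663885941616127
0.15 [-0.2071  0.0805  1.8417  0.      1.2194 -0.1319]
0.14 [-0.204   0.0952  1.8246  0.      1.2218 -0.1288]
0.075 [-0.1866  0.1882  1.7077  0.      1.2456 -0.1114]
[ 0.2691  0.3483  1.782  -0.      1.0113  0.6099]
```

Run:
```python
from push import *
np.set_printoptions(precision=3,suppress=True)
b=np.load('br.npy');C,phi=b[:2],b[2];yw=phi-np.pi/2
E_=lambda r,z:[C[0]+r*np.cos(phi),C[1]+r*np.sin(phi),z]
o=[np.pi,0,1.23]
robot.ungrasp()
robot.movep([.486,.1778,.22],o);robot.movel([.486,.1778,.115],speed=.12)
robot.gripper_close(40);s=robot.sense();print('grip',s['grip_width'],s['time_s'],s['position'])
robot.wait(.1);F0=F();robot.movel([.486,.1778,.15],speed=.1);robot.wait(.1);print('lift',F()-F0)
robot.movel([.46,.12,.2195],o,speed=.12)
robot.movel(E_(.15,.2195),[np.pi,0,yw],speed=.15)
robot.wait(.3)
s=robot.capture('scene');d=robot.capture('side');w=robot.capture('wrist');pickle.dump((s,d,w),open('s3.pkl','wb'))
print(robot.sense()['position'],E_(.15,.2195),robot.sense()['grip_width'],robot.sense()['time_s'],branches(s))
cv2.imwrite('pics/s3.png',cv2.convertScaleAbs(np.hstack([cv2.resize(i,(400,400),interpolation=cv2.INTER_CUBIC) for i in(s['image'][160:280,260:380],d['image'][140:280,210:350])]),alpha=1.4))
```

```text
grip 0.10557441014683647 33.8583 [0.486 0.178 0.115]
lift [ 1.172  0.288 -3.992]
[ 0.406 -0.042  0.219] [np.float64(0.40555308468720064), np.float64(-0.04210387065275575), 0.2195] 0.10862735345724137 37.2833 [(np.float64(-1.65), 46), (np.float64(-1.05), 6), (np.float64(-0.95), 7), (np.float64(-0.15), 21), (np.float64(-0.05), 30), (np.float64(1.45), 15), (np.float64(1.55), 14), (np.float64(3.05), 46), (np.float64(3.15), 8)]
```

View pics/s3.png

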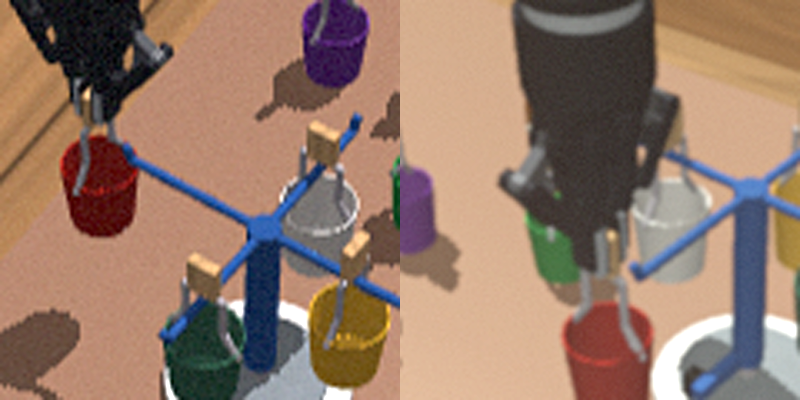

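The pot is held upright just outside the branch tip: scene crop has the pot at (100,165) and the tip at (128,153), side crop has the pot at (609,327) and the tip at (640,272). I'll check alignment by numbers before inserting.

Run:
```python
from push import *
np.set_printoptions(precision=4,suppress=True)
S,D,w=pickle.load(open('s3.pkl','rb'));a=400/120;b=400/140
br=np.load('br.npy');C,phi=br[:2],br[2];u=np.array([np.cos(phi),np.sin(phi)]);n=np.array([-u[1],u[0]])
for k,p,q in(('rim',(100,165),(609,327)),('tip',(128,153),(640,272)),('eye',(94,124),(606,275)),('trunk',(264,226),(752,187))):
    x,e=tri([ray(S,(260+p[0]/a,160+p[1]/a)),ray(D,(210+(q[0]-400)/b,140+q[1]/b))])
    print(k,x,'%.4f'%e,'radial %.4f lateral %.4f'%((x[:2]-C)@u,(x[:2]-C)@n))
```

```text
rim [ 0.4075 -0.0422  0.1638] 0.0012 radial 0.1481 lateral -0.0000
tip [ 0.4351 -0.0462  0.1944] 0.0008 radial 0.1203 lateral 0.0019
eye [ 0.4056 -0.0442  0.2097] 0.0007 radial 0.1498 lateral 0.0021
trunk [ 0.5548 -0.054   0.1927] 0.0003 radial 0.0003 lateral 0.0007
```

Run:
```python
from push import *
np.set_printoptions(precision=3,suppress=True)
b=np.load('br.npy');C,phi=b[:2],b[2]
E_=lambda r,z:[C[0]+r*np.cos(phi),C[1]+r*np.sin(phi),z]
F0=F(8)
for r in(.138,.126,.114,.102,.090,.078):
    robot.movel(E_(r,.2195),speed=.06);d=F()-F0;print(r,d)
    if np.linalg.norm(d)>6: raise SystemExit('contact')
F0=F(6)
z=.2195;robot.movel(E_(.075,.207),speed=.04);z=.207
while z>.2012:
    d=(F()-F0)[2];print('%.4f %.2f'%(z,d))
    if d>2.5:break
    z-=.001;robot.movel(E_(.075,z),speed=.02)
print(robot.sense()['time_s'])
s=robot.capture('scene');d=robot.capture('side');pickle.dump((s,d),open('s4.pkl','wb'))
cv2.imwrite('pics/s4.png',cv2.convertScaleAbs(np.hstack([cv2.resize(i,(400,400),interpolation=cv2.INTER_CUBIC) for i in(s['image'][160:280,260:380],d['image'][140:280,230:370])]),alpha=1.4))
```

```text
0.138 [-0.013 -0.205  0.173]
0.126 [-0.05  -0.342  0.33 ]
0.114 [-0.151  0.161  0.259]
0.102 [-0.688 -0.109 -0.444]
0.09 [0.286 0.279 0.138]
0.078 [-0.4   -0.022  0.307]
0.2070 -0.06
0.2060 -0.42
0.2050 -0.61
0.2040 0.16
0.2030 0.26
0.2020 4.88
41.525
```

View pics/s4.png

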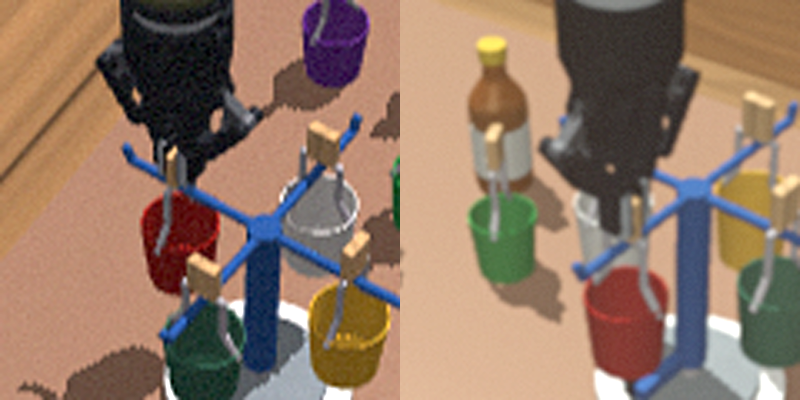

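The crossbar touched the branch top where expected (TCP 0.202 to 0.203 against the expected 0.203, +4.9 N). The picture shows the branch passing through the handle of the red pot, well behind the tip. I'll ease off slightly, release, rise and check.

Run:
```python
from push import *
np.set_printoptions(precision=3,suppress=True)
b=np.load('br.npy');C,phi=b[:2],b[2]
E_=lambda r,z:[C[0]+r*np.cos(phi),C[1]+r*np.sin(phi),z]
robot.movel(E_(.075,.2026),speed=.02)
robot.ungrasp();robot.wait(.3);print(robot.sense()['wrist_force'],robot.sense()['grip_width'])
robot.movel(E_(.075,.32),speed=.1)
robot.movel([.44,.15,.34],speed=.25);robot.wait(1)
s=robot.capture('scene');d=robot.capture('side');pickle.dump((s,d),open('s5.pkl','wb'))
print(robot.sense()['time_s'],branches(s))
cv2.imwrite('pics/s5.png',cv2.convertScaleAbs(np.hstack([cv2.resize(i,(400,400),interpolation=cv2.INTER_CUBIC) for i in(s['image'][160:280,260:380],d['image'][140:280,230:370])]),alpha=1.4))
```

```text
[ 0.004 -0.387  0.035] 1.0003938464913433
46.2833 [(np.float64(-1.65), 45), (np.float64(-0.95), 6), (np.float64(-0.15), 20), (np.float64(-0.05), 30), (np.float64(1.45), 16), (np.float64(1.55), 14), (np.float64(3.05), 37), (np.float64(3.15), 5)]
```

View pics/s5.png

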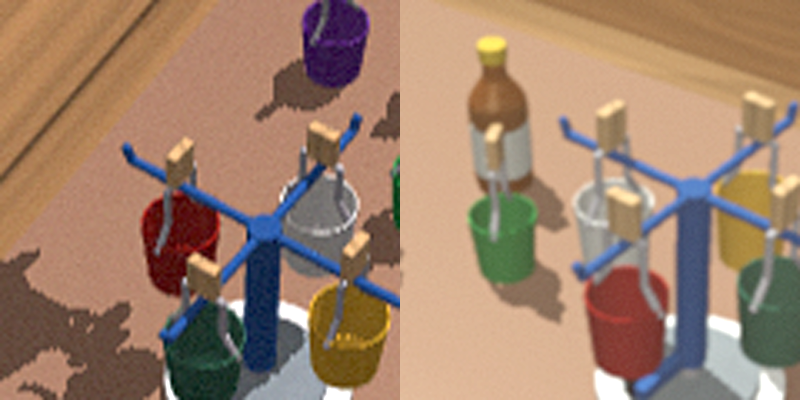

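The red pot hangs upright on the empty branch, about halfway along, with the gripper clear. I'll make a final numeric check and hand in if it passes.

Run:
```python
from push import *
np.set_printoptions(precision=4,suppress=True)
S,D=pickle.load(open('s5.pkl','rb'));a=400/120;b=400/140
br=np.load('br.npy');C,phi=br[:2],br[2];u=np.array([np.cos(phi),np.sin(phi)]);n=np.array([-u[1],u[0]])
R={}
for k,p,q in(('tab',(180,162),(625,214)),('rim',(181,222),(627,300))):
    x,e=tri([ray(S,(260+p[0]/a,160+p[1]/a)),ray(D,(230+(q[0]-400)/b,140+q[1]/b))]);R[k]=x
    print(k,x,'%.4f'%e,'radial %.4f lateral %.4f'%((x[:2]-C)@u,(x[:2]-C)@n))
v=R['tab']-R['rim'];t=np.arctan2(np.hypot(*v[:2]),v[2]);print('tilt',t)
d0=pickle.load(open('d0.pkl','rb'))
for i,(A,B) in enumerate(((d0['scene'],S),(d0['side'],D))):  # bystander patches unchanged?
    for nm,(x,y) in zip(('sauce','tin','marker'),(((436,210),(219,356),(224,282)),((264,180),(477,382),(340,395)))[i]):
        print(nm,cv2.absdiff(A['image'],B['image'])[y-15:y+15,x-15:x+15].mean())
if t<.2 and .05<(R['tab'][:2]-C)@u<.1: robot.finish_job(); print('handed in',robot.sense()['time_s'])
```

```text
tab [ 0.4808 -0.0473  0.2123] 0.0005 radial 0.0746 lateral -0.0005
rim [ 0.4797 -0.0469  0.1408] 0.0021 radial 0.0757 lateral -0.0008
tilt 0.01659357149369978
sauce 3.538148148148148
tin 3.567037037037037
marker 33.95074074074074
sauce 1.3403703703703704
tin 1.0196296296296297
marker 48.052962962962965
the job is handed in; nothing more can be done
the job is handed in; nothing more can be done
```

The marker patch differs a lot between the first and last pictures, so I'm checking whether that's shadow or movement.

Run:
```python
from h import *
d0=pickle.load(open('d0.pkl','rb'));s2,s4,s5=[pickle.load(open(f's{i}.pkl','rb')) for i in(2,4,5)]
for nm,L in(('scene',(d0['scene'],s2[0],s4[0],s5[0])),('side',(d0['side'],s2[1],s4[1],s5[1]))):
    x,y,w,h=(190,265,70,35) if nm=='scene' else (315,350,50,85)
    for c in L:
        H=cv2.cvtColor(c['image'][y:y+h,x:x+w],cv2.COLOR_BGR2HSV)
        v,u=np.nonzero((H[...,0]>40)&(H[...,0]<130)&(H[...,1]>120)&(H[...,2]>30)); print(nm,len(u),u.mean()+x if len(u) else 0,v.mean()+y if len(u) else 0,H[...,2].mean())
```

```text
scene 273 223.24542124542126 280.6190476190476 118.68204081632653
scene 272 223.2610294117647 280.5735294117647 125.60367346938776
scene 270 223.01851851851853 280.68518518518516 117.63020408163266
scene 272 223.54779411764707 280.5845588235294 84.33755102040816
side 461 340.1475054229935 397.5466377440347 150.45105882352942
side 460 340.1217391304348 397.5695652173913 150.30588235294118
side 474 339.9599156118143 396.9282700421941 142.52141176470587
side 433 340.8545034642032 400.1062355658199 107.32423529411764
```

The red pot is hanging on the empty branch with the branch facing front, and the job was handed in after about 46 s of the 70 s allowed. No verdict is reported.

- **Stop:** I pushed the empty branch clockwise until it met the stop. I held it there at about 10.4 N for 0.8 s, which I estimate pressed the stop back 0.022 rad, then eased off. The branch stayed at about 3.07 rad, within about 0.03 rad of the black mark that I took as the front.
- **Hanging the pot:** I gripped the red pot by its tab and threaded the handle over the upturned tip with no contact felt. Lowering it met the branch where expected, with about 5 N at touch.
- **Final check before hand-in:** Measured from two cameras, the pot sits 75 mm from the axis, under 1 mm sideways, with a tilt of about 0.02 rad. The open gripper was well clear.

**Checks that disagreed:**
- **Marker:** A simple picture comparison around the marker changed a lot at the end. I only followed this up after handing in. The marker's own position moved by no more than about 0.3 px in the scene view and 3 px in the side view. The area had also gone darker, so I take it as the arm's shadow. The bottle and tin patches were unchanged.
- **Tab height:** The tab's top measured 3 to 5 mm lower than the text says. I used the text heights for the grip and hang, and the touch on the branch agreed with them to about 1 mm.

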